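# Lock the grinder's spindle

### The arm

A 6-joint arm with a two-finger parallel gripper is mounted at the origin on the work surface. World frame = base frame: x ahead of the robot, y to its left, z up, the work surface at z = 0. Lengths are in m, angles in rad, forces in N, time in s.
With the tool pointing down it reaches from about 0.325 to 0.875 m from the base axis. Payload 4.4 kg.
Tool frame: the origin (TCP) lies at the very end of the fingers, on their centre line; the grasp point (between the pads) lies robot.grasp_offset behind it (robot.grasp_offset is the distance from the TCP to the grasp point, in m); x points along the fingers, z is the direction in which the jaws open and shut, and the axes are right-handed (so a half turn about x gives the same grasp; the last joint's range is limited). The gripper opens to 85 mm and grips with 20 to 120 N. Pads are 22 mm wide; open, the fingers measure 114 mm over their backs; the gripper's body (76 mm by 85 mm) begins 54 mm behind the grasp point. The pads swing forward as they close: fully open they stand 13 mm farther back than shut.
Start: joints at [-1.446, 0.207, 1.542, -0, 1.393, -0.15], TCP at [0.157, -0.553, 0.231] pointing down, gripper open.
Joint ranges: [-2.73, 2.73], [-0.86, 2.22], [0.23, 2.46], [-1.11, 4.25], [0.08, 2.63], [-2.82, 2.82]. Speed limits (rad/s): [2.79, 2.79, 3.14, 3.14, 3.14, 3.14].

### API

Orientations are given as a unit quaternion [x, y, z, w].
In Python, from cell import robot gives the robot as it stands.
- The arm moves only by the shell command python3 -m handwheel 'ROWS' [FORCE]. ROWS is JSON, a list of rows, each a list of 3 entries, a list of its own where there are three numbers: the turn, a rotation vector about the tool's x, y, z in rad, then the shift along the tool's x, y, z in mm, then the opening, from 0 (shut) to 1 (fully open). A call has 1 to 5 rows; each row shifts and turns the commanded pose from where the row before left it, along the tool's axes as they then stand; what a row does not reach is not made up. A row lasts 1/10 s, in which the tool goes at most 50 mm and 8.59 degrees, less where a joint would pass 70% of its speed; a pose out of reach is approached as far as the arm can. A call with a gripper value outside its range is refused whole. The fingers move at their own pace and stop on an object; FORCE is the grip in N (left out, the last holds). Time passes only in rows, so rows that do not move let the fingers close. It gives the time, the measured TCP pose, the force and the opening at its end, in the units of the state.
- robot.state(): the state, without advancing time (a new reading comes with each control period).
- robot.snapshot(name): name is "side" or "top" or "wrist"; returns a dict with "image" (400x640x3 uint8, blue, green, red), "depth" (400x640 float32, m along the optical axis (not along the pixel's ray), 0 where there is no reading), "fx", "fy", "cx", "cy" (pixels), "k1" (the pictures are not rectified: a ray, as slopes to the right and down, at radius r is drawn at 1 + k1 r^2 times it, then the intrinsics apply), "eye" and "orientation" of the camera in the world. Camera axes: x right, y down, z forward; pixel columns grow to the right and rows downward; lengths in m; the calibration is good to about 2 mm. A picture is of the moment at which its call begins.
- robot.sign_off(): hands the job in, once; it reports no verdict.
Trained networks look in the newest picture that a camera, given by its name, has taken for a name from the list of things; names that differ only in an ending like _2 or _b are one class to them, and where a whole thing is asked for, a point or a joint stands for the part that bears it (a point fixed in the world has none). Each returns a list of dicts, best first, with "p" (0 to 1); they miss things now and then, are a little off and sometimes report something else, mostly with a low value. They report only what shows in the picture. A call takes as long as a camera call. They do not tell look-alikes from the thing itself.
- robot.look_for(camera, name): "centre" ([x, y, z] in m, in world coordinates, good to about 4 mm: the middle of the surface that is visible of it).
- robot.tip_of(camera, name): "centre" ([x, y, z] in m, in world coordinates, good to about 4 mm: a listed point, or the origin of a listed thing).
The state is a dict: "clock": time; "q": joint angles; "joint_velocities": joint speeds; "joint_efforts": joint torques, N m; "ee_pos": TCP position; "orientation": TCP orientation; "force": force on the tool from outside, world axes, zero at the start; "torque": the same for the moment, N m; "gripper_width": finger opening in m.
Only numpy, scipy, OpenCV 4.12 (cv2) and the standard library are available. Lean on these libraries where they do the work, as an engineer would, in place of code of your own. Each camera call takes 0.05 s, during which the arm holds its last target. There are 200 camera calls.

### The job

Lock the grinder's spindle for a wheel change: take the loose steel keeper by its post, set it on the spring plunger in the lock, press it down until its wings pass under the lips, slide it fully home against the end stops and let it rise and stay trapped there, holding the plunger in. Feel for the bottom and the stops and do not force anything (the lock stands a steady hand, but a knock or push of 60 N is too much), and leave the other things on the bench where they are.

Things in the scene. Friction and masses are not known exactly. Their poses are not given: they have to be found in the camera images.
- grinder: Bench grinder with two grey wheels on a dark wooden board (16 thick, x -55..200, y -160..160), fixed. The spindle lock is on the board's robot side. Origin: table height, under the lock's home position; x from lock to wheels (machine begins at x 95, top 135), y along the lock's slide, z up. All sizes in mm; lock x, y, heights in this frame.
- lock_home (a point): Nominal top of the lock's two steel strips (x 15..33 and -33..-15, y -65..41), at x 0, y 0, height 46. Strips, lips and end stops together are shimmed 0 to 4 up or down, unmeasured, different each time; points show the nominal heights. Find the bottom by feel. Home: keeper's origin at x 0, y 0, 2 of play, risen behind the lugs.
- lock_entry (a point): Fixed point, x 0, y -28, height 46: where the keeper's origin goes down, spine along y (7 to spare each way along y, 2.5 across): front wings in the 30 gap between the lip pairs, rear wings behind the rear pair. From there, pressed low, it slides 28 towards +y to home.
- front_lips (a point): Fixed point midway between the front pair of steel lips, at their near (-y) edge, y 12, nominal top 64. Lips: y 12..40, 28 free between them (x -14..14), undersides at 59, side cheeks below them 53 apart. A lug 4 long hangs from each near edge down to 55: 9 of height between lug and strip, 13 behind the lug, for the keeper's 6 thick plate.
- rear_lips (a point): As front_lips, for the rear pair: lips y -38..-18, lugs at their near edge y -38..-34, same heights, no end stop.
- end_stop (a point): Fixed point between the end stops of the front lips, y 34, nominal strip height 46: the front wings' leading edges come up against the stops.
- keeper: Keeper: loose plain steel, about 0.25 kg, upright on the table left or right of the grinder. Plate 6 thick: spine 22 (x) by 64 (y), two pairs of wings 48 over all in x, 14 long, centred at y -25 and 25. Square post 16 x 16 to 60 above the underside, collar 34 x 34 at 20..24: grip above it, bear down on it. Origin: centre of underside, z up. Alike both ways round.
- plunger (a joint): How far the plunger is pressed in, m: 0 out, 0.030 at most. Spring 3.5 N at 0, plus 0.35 N per mm. It is in by 13 to 21 mm when trapped, 20 to 28 mm with the keeper pressed down on the strips (spring alone then at most 13.5 N).
- plunger_top (a point): Top of the round-headed steel plunger, diameter 15, in the channel between the strips at x 0, y -14 of the grinder's frame; 70 above the table when out. It moves straight down.
- spare_wheel: Bystander: spare grey grinding wheel, diameter 80, hole 16, 20 thick, lying flat on the table; origin at the centre of its underside.
- washer: Bystander: steel washer, diameter 26, 6 thick, lying on the grinder's board near the lock's +y end; origin at the centre of its underside.
- wrench: Bystander: open-ended wrench lying on the table in front of the grinder; origin under its middle, x along it.
- screwdriver: Bystander: screwdriver lying on the table in front of the grinder; origin under its middle, x along it.
- knife_box: Bystander: flat cardboard box 80 x 200 x 30 to the left; origin at the centre of its underside.
- stone: Bystander: red-brown sharpening stone 50 x 150 x 25 to the right; origin at the centre of its underside.
- mug: Bystander: white mug, diameter 76, 90 high, far right; origin at the centre of its underside.
There are look-alikes about, which are no part of the job. There is more than one size of the keeper; the job needs the middle-sized.

How it is judged:
By the outcome, as a careful person would: the job done as asked, in the order asked, and still so for the second after the job is handed in, with the robot touching nothing.
It also fails if it takes over 56 s, if anything falls off the work surface, if the arm or the gripper's body presses on something with over 40 N, if the wrist force passes 120 N, or if a joint passes its speed limit or range.

## Working session

There is one attempt and no reset: what is moved stays moved. The work goes in short steps, Python scripts to look and compute and a shell command to move; the robot and the scene stay as the last step left them, time stands still between calls to the robot, and variables do not carry over. Pictures are saved under pics/ and viewed, about 8 in all and at most 12, crops included, and the job is handed in when it is done.

```bash
ls; mkdir -p pics; cat > h.py <<'E'
import numpy as np, cv2
from cell import robot
from scipy.spatial.transform import Rotation as R
def pts(s):
    h,w=s['depth'].shape
    u,v=np.meshgrid(np.arange(w),np.arange(h))
    K=np.array([[s['fx'],0,s['cx']],[0,s['fy'],s['cy']],[0,0,1]])
    p=cv2.undistortPoints(np.stack([u,v],-1).reshape(-1,1,2).astype(float),K,np.array([s['k1'],0,0,0.])).reshape(h,w,2)
    d=s['depth'][...,None]
    c=np.concatenate([p*d,d],-1)
    o=np.array(s['orientation'])
    M=R.from_quat(o).as_matrix() if o.size==4 else o.reshape(3,3)
    return c@M.T+np.array(s['eye'])
E
python3 - <<'E'
from h import *
st=robot.state();print({k:np.round(v,3) for k,v in st.items()},robot.grasp_offset)
for n in['top','side']:
    s=robot.snapshot(n);cv2.imwrite(f'pics/{n}0.png',s['image']);np.savez(f'{n}0.npz',P=pts(s),im=s['image']);print(n,s['eye'],s['orientation'],s['fx'],s['k1'])
    for t in['keeper','lock_home','lock_entry','front_lips','rear_lips','end_stop','plunger_top','grinder','washer','wrench','spare_wheel','screwdriver','mug']:
        print(t,[(np.round(d['centre'],3).tolist(),round(d['p'],2)) for d in robot.tip_of(n,t)][:5])
E
```

```text
pics
{'clock': np.float64(0.0), 'q': array([-1.445,  0.207,  1.543, -0.   ,  1.394, -0.151]), 'joint_velocities': array([-0.001,  0.001, -0.001,  0.   ,  0.001, -0.001]), 'joint_efforts': array([ 1.0000e-03, -3.8303e+01, -2.9159e+01, -0.0000e+00,  1.0000e-02,
        0.0000e+00]), 'ee_pos': array([ 0.156, -0.553,  0.23 ]), 'orientation': array([ 0.427,  0.565, -0.426,  0.563]), 'force': array([ 0.38 , -1.165,  0.301]), 'torque': array([ 0.008, -0.054, -0.002]), 'gripper_width': np.float64(0.085)} 0.0187
top [ 0.42188756 -0.0309674   1.18950318] [ 0.7107538  -0.70267148  0.02926512 -0.0150127 ] 404.75791284453436 -0.10012898384653961
keeper [([0.359, 0.358, -0.0], 0.72), ([0.546, 0.275, 0.002], 0.63), ([0.465, 0.303, -0.001], 0.53), ([0.496, 0.101, 0.017], 0.51)]
lock_home [([0.552, -0.005, 0.046], 0.58)]
lock_entry [([0.558, -0.033, 0.049], 0.69), ([0.546, 0.028, 0.045], 0.48)]
front_lips [([0.553, 0.004, 0.063], 0.95), ([0.347, -0.159, -0.0], 0.56)]
rear_lips [([0.555, -0.046, 0.066], 0.97)]
end_stop [([0.466, 0.306, -0.002], 0.73), ([0.546, 0.028, 0.044], 0.56)]
plunger_top [([0.55
[... 584 characters left out ...]
02], 0.76), ([0.545, 0.267, -0.002], 0.45)]
lock_home [([0.47, -0.348, 0.001], 0.67), ([0.551, -0.004, 0.045], 0.6)]
lock_entry [([0.56, -0.036, 0.045], 0.83)]
front_lips [([0.548, 0.002, 0.063], 0.86)]
rear_lips [([0.562, -0.041, 0.066], 0.8)]
end_stop [([0.546, 0.029, 0.049], 0.97)]
plunger_top [([0.554, -0.022, 0.069], 0.43)]
grinder [([0.549, -0.006, -0.002], 0.77), ([0.353, 0.132, 0.0], 0.61)]
washer [([0.488, 0.108, 0.019], 0.59)]
wrench [([0.35, -0.156, 0.004], 0.65)]
spare_wheel [([0.468, -0.346, -0.001], 0.85), ([0.545, 0.031, 0.048], 0.25), ([0.561, -0.044, 0.062], 0.24)]
screwdriver [([0.354, 0.133, -0.0], 0.67)]
mug [([0.517, -0.508, 0.001], 0.84), ([0.47, -0.348, -0.001], 0.41)]
```

View pics/top0.png

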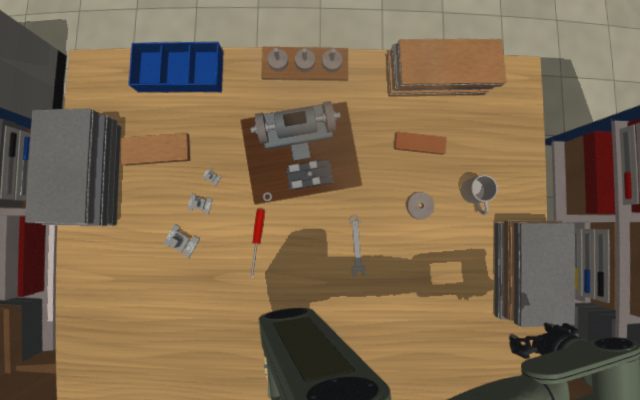

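```bash
python3 - <<'E'
from h import *
for n in['top','side']:
    P=np.load(f'{n}0.npz')['P']
    for c in[(.357,.355),(.546,.272),(.466,.302)]:
        m=(np.hypot(P[...,0]-c[0],P[...,1]-c[1])<.055)
        Q=P[m]; h=Q[:,2].max()
        top=Q[Q[:,2]>h-.006]; pl=Q[(Q[:,2]>.003)&(Q[:,2]<.012)]
        print(n,c,'h',h.round(4),'top',top.mean(0).round(4),len(top))
        q=Q[(Q[:,2]>.0035)][:,:2].astype(np.float32)*1000
        r=cv2.minAreaRect(q);print('   rect',np.round(r[0],1),np.round(r[1],1),round(r[2],1))
E
```

```text
top (0.357, 0.355) h 0.088 top [0.3563 0.3542 0.0833] 21
   rect [356.  356.4] [103.9  88.7] 51.1
top (0.546, 0.272) h 0.0467 top [0.5474 0.2693 0.0445] 15
   rect [543.1 268. ] [84.8 92.4] 10.4
top (0.466, 0.302) h 0.065 top [0.4653 0.303  0.0608] 22
   rect [463.5 297.2] [92.9 97.4] 8.0
side (0.357, 0.355) h 0.0879 top [0.3565 0.3555 0.0834] 30
   rect [356.8 351.8] [100.1 104.9] 58.2
side (0.546, 0.272) h 0.0481 top [0.5452 0.2704 0.0445] 18
   rect [548.1 273.7] [101.5  99.9] 1.1
side (0.466, 0.302) h 0.0666 top [0.4643 0.3044 0.0625] 10
   rect [465.6 301.8] [102.9  99. ] 18.2
```

```bash
python3 - <<'E'
from h import *
im=np.load('side0.npz')['im'];P=np.load('side0.npz')['P']
def box(x0,x1,y0,y1):
    m=(P[...,0]>x0)&(P[...,0]<x1)&(P[...,1]>y0)&(P[...,1]<y1)&(P[...,2]<.15)
    v,u=np.where(m);return im[v.min():v.max(),u.min():u.max()]
a=cv2.resize(box(.3,.62,.22,.42),(800,380),interpolation=cv2.INTER_CUBIC)
cv2.imwrite('pics/side_k.png',a)
E
```

```text
(no output)
```

View pics/side_k.png

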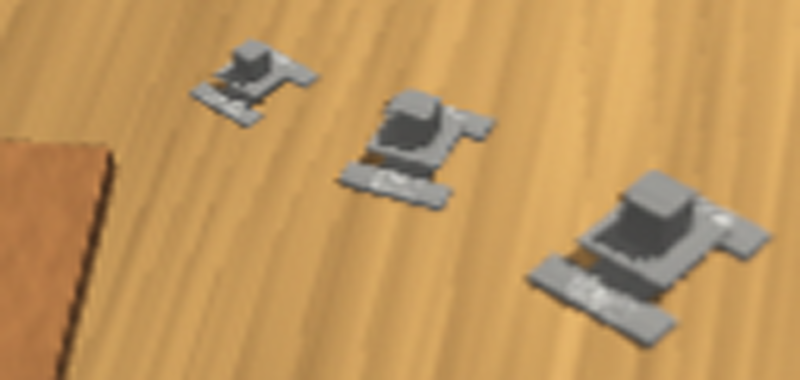

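```bash
python3 - <<'E'
from h import *
for n in['top','side']:
    P=np.load(f'{n}0.npz')['P']
    m=(P[...,2]>.011)&(P[...,2]<.022)&(abs(P[...,0]-.62)<.2)&(abs(P[...,1])<.21)
    m=cv2.morphologyEx(m.astype(np.uint8),cv2.MORPH_OPEN,np.ones((3,3)))>0
    r=cv2.minAreaRect(P[m][:,:2].astype(np.float32)*1000);print(n,r)
    d=P[(P[...,2]>.10)&(abs(P[...,0]-.65)<.1)&(abs(P[...,1])<.15)&(P[...,2]<.2)];print(d.min(0),d.max(0))
st=robot.state();M=R.from_quat(st['orientation']).as_matrix();print(M.round(3))
w=robot.snapshot('wrist');c=R.from_quat(w['orientation']).as_matrix()
print('cam in tool',M.T@(np.array(w['eye'])-st['ee_pos']),(M.T@c).round(2),w['fx'])
E
```

```text
top ((604.4857788085938, 3.37945556640625), (289.26531982421875, 321.927734375), 11.120288848876953)
[ 0.63595115 -0.08809309  0.10008781] [0.74958578 0.13042105 0.14128158]
side ((619.2274169921875, 10.022552490234375), (254.21099853515625, 325.2033386230469), 10.405732154846191)
[ 0.63515146 -0.08848817  0.10000911] [0.74636356 0.13316452 0.14215931]
[[-0.     0.962  0.272]
 [ 0.     0.272 -0.962]
 [-1.    -0.    -0.   ]]
cam in tool [-0.14434151  0.07993879  0.00033551] [[-0.   -0.31  0.95]
 [ 0.   -0.95 -0.31]
 [ 1.   -0.    0.  ]] 355.57557442968823
```

The side crop shows three keepers. The middle-sized one is at about (410,130) in the crop, with its top at 60 mm, near world (0.465, 0.303). The grinder yaw is about 10.4°. Next I swing over to the keeper.

```bash
H="python3 -m handwheel"
$H '[[[0,0,0],[0,42,-14.4],1],[[0,0,0],[0,42,-14.4],1],[[0,0,0],[0,42,-14.4],1],[[0,0,0],[0,42,-14.4],1],[[0,0,0],[0,42,-14.4],1]]'
$H '[[[0,0,0],[0,42,-14.4],1],[[0,0,0],[0,42,-14.4],1],[[0,0,0],[0,42,-14.4],1],[[0,0,0],[0,13.7,-44.6],1],[[0,0,0],[0,13.7,-44.6],1]]'
$H '[[[0,0,0],[0,13.7,-44.6],1],[[0,0,0],[0,13.7,-44.6],1],[[0,0,0],[0,13.7,-44.6],1],[[0,0,0],[0,13.7,-44.6],1],[[0,0,0],[0,13.7,-44.6],1]]'
```

```text
clock: 1.95
ee_pos: [0.3403, -0.4258, 0.2315]
orientation: [0.427, 0.564, -0.427, 0.564]
force: [-0.3, -0.4, 0.5]
gripper_width: 0.0854
clock: 2.45
ee_pos: [0.4514, -0.2561, 0.2308]
orientation: [0.426, 0.564, -0.426, 0.564]
force: [0.4, 1.0, 0.2]
gripper_width: 0.0854
clock: 2.95
ee_pos: [0.4556, -0.0227, 0.2316]
orientation: [0.427, 0.564, -0.426, 0.564]
force: [0.6, 0.3, 0.9]
gripper_width: 0.0858
```

```bash
H="python3 -m handwheel"
$H '[[[0,0,0],[0,13.7,-44.6],1],[[0,0,0],[0,13.7,-44.6],1],[[0,0,0],[0,13.7,-44.6],1],[[0,0,0],[0,13.7,-44.6],1],[[0,0,0],[0,13.7,-44.6],1]]'
$H '[[[0,0,0],[0,13.7,-44.6],1],[[0,0,0],[0,13.7,-44.6],1],[[0,0,0],[0,0,0],1],[[0,0,0],[0,0,0],1]]'
python3 - <<'E'
from h import *
print(robot.state()['q'])
s=robot.snapshot('wrist');P=pts(s);cv2.imwrite('pics/w1.png',s['image']);np.savez('w1.npz',P=P,im=s['image'])
print([(np.round(d['centre'],4),d['p']) for d in robot.tip_of('wrist','keeper')])
m=np.hypot(P[...,0]-.465,P[...,1]-.303)<.055
Q=P[m];print('max',Q[:,2].max())
for lo,hi in[(.052,.07),(.003,.011),(.017,.03)]:
    q=Q[(Q[:,2]>lo)&(Q[:,2]<hi)]
    print(lo,len(q),q.mean(0).round(4),cv2.minAreaRect(q[:,:2].astype(np.float32)*1000))
E
```

```text
clock: 3.45
ee_pos: [0.4608, 0.2108, 0.2316]
orientation: [0.427, 0.564, -0.426, 0.564]
force: [1.2, -0.0, 0.3]
gripper_width: 0.0852
clock: 3.85
ee_pos: [0.4626, 0.3029, 0.231]
orientation: [0.425, 0.564, -0.426, 0.565]
force: [-0.1, -0.0, -0.4]
gripper_width: 0.0854
[ 4.23457165e-01  1.60736319e-01  1.59596789e+00 -5.78524361e-04
  1.38558246e+00  1.71598401e+00]
[(array([0.4683, 0.305 , 0.0036]), 0.73), (array([ 0.3614,  0.3559, -0.0031]), 0.66)]
max 0.31936099286754194
0.052 357 [0.4685 0.304  0.061 ] ((467.7561950683594, 303.81097412109375), (16.109216690063477, 16.208660125732422), 77.14344024658203)
0.003 1421 [0.4695 0.3031 0.0069] ((467.4172668457031, 303.607177734375), (107.03881072998047, 101.48435974121094), 78.58187103271484)
0.017 709 [0.4718 0.305  0.0256] ((467.5914611816406, 303.78448486328125), (34.21318054199219, 34.580902099609375), 77.3537826538086)
```

View pics/w1.png

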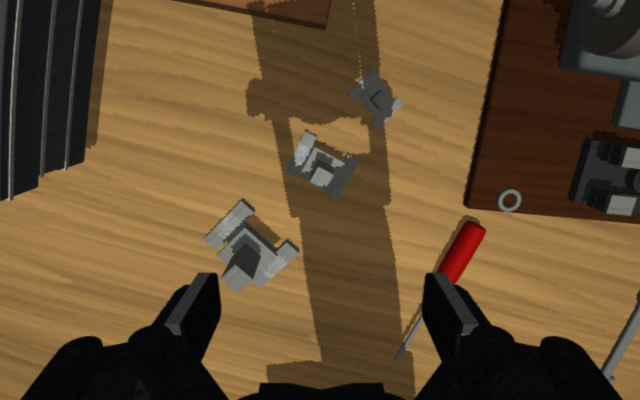

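The wrist view shows the middle keeper at about (322,165). Its post is at (0.468, 0.304) and its spine heading is about 77°. I rotate the jaws onto the spine, descend and grip.

```bash
H="python3 -m handwheel"
$H '[[[0.125,0,0],[0,0,0],1],[[0.125,0,0],[0,0,0],1],[[0.125,0,0],[0,0,0],1],[[0.124,0,0],[0,0,0],1],[[0,0,0],[40,4.7,-2],1]]'
$H '[[[0,0,0],[40,0,0],1],[[0,0,0],[40,0,0],1],[[0,0,0],[40,0,0],1],[[0,0,0],[20,0,0],1],[[0,0,0],[0,0,0],1]]'
python3 - <<'E'
from h import *
s=robot.state();M=R.from_quat(s['orientation']).as_matrix();print(M.round(3))
e=np.array([.4677,.3038,.027])-s['ee_pos'];print('d tool mm',(M.T@e*1000).round(1))
w=robot.snapshot('wrist');P=pts(w);m=(np.hypot(P[...,0]-.4677,P[...,1]-.3038)<.02)&(P[...,2]>.054)&(P[...,2]<.068)
print(m.sum(),P[m].mean(0),cv2.minAreaRect(P[m][:,:2].astype(np.float32)*1000))
E
```

```text
clock: 4.45
ee_pos: [0.4729, 0.3033, 0.1976]
orientation: [0.559, 0.439, -0.549, 0.441]
force: [0.5, 0.9, 0.0]
gripper_width: 0.0853
clock: 4.95
ee_pos: [0.4652, 0.2998, 0.0477]
orientation: [-0.55, -0.441, 0.556, -0.44]
force: [-0.6, -0.1, 0.6]
gripper_width: 0.0855
[[-0.008  0.975 -0.224]
 [-0.004 -0.224 -0.975]
 [-1.    -0.007  0.005]]
d tool mm [20.6  1.7 -4.6]
1578 [0.46916687 0.3030945  0.06098306] ((467.56640625, 303.5733642578125), (15.717931747436523, 17.76736831665039), 77.41665649414062)
```

```bash
H="python3 -m handwheel"
$H '[[[0,0,0],[10,1.7,-4],1],[[0,0,0],[10,0,0],1],[[0,0,0],[0,0,0],0.5],[[0,0,0],[0,0,0],0.1],[[0,0,0],[0,0,0],0]]' 80
$H '[[[0,0,0],[0,0,0],0],[[0,0,0],[0,0,0],0],[[0,0,0],[0,0,0],0]]' 80
python3 - <<'E'
from h import *
s=robot.state();M=R.from_quat(s['orientation']).as_matrix();print(M.round(3),s['torque'])
E
```

```text
clock: 5.5
ee_pos: [0.471, 0.3068, 0.0318]
orientation: [0.553, 0.441, -0.552, 0.441]
force: [-0.1, 0.1, 0.2]
gripper_width: 0.0439
clock: 5.8
ee_pos: [0.471, 0.3066, 0.0319]
orientation: [0.553, 0.441, -0.552, 0.441]
force: [-0.5, -0.9, 2.5]
gripper_width: 0.0146
[[ 0.001  0.975 -0.221]
 [ 0.    -0.221 -0.975]
 [-1.     0.001 -0.   ]] [-0.22180936  0.078518   -0.00881212]
```

```bash
H="python3 -m handwheel"
$H '[[[0,0,0],[0,0,0],0.45],[[0,0,0],[0,0,0],0.45],[[0,0,0],[5.5,-2.5,0],0.45],[[0,0,0],[0,0,0],0],[[0,0,0],[0,0,0],0]]' 90
$H '[[[0,0,0],[0,0,0],0],[[0,0,0],[0,0,0],0],[[0,0,0],[-20,0,0],0],[[0,0,0],[-40,0,0],0],[[0,0,0],[-40,0,0],0]]' 90
python3 - <<'E'
from h import *
s=robot.state();M=R.from_quat(s['orientation']).as_matrix();print(M.round(3),s['torque'],s['q'])
w=robot.snapshot('wrist');P=pts(w);cv2.imwrite('pics/w2.png',w['image']);np.savez('w2.npz',P=P)
E
```

```text
clock: 6.3
ee_pos: [0.4675, 0.307, 0.0252]
orientation: [-0.552, -0.441, 0.553, -0.441]
force: [0.5, 0.8, -2.2]
gripper_width: 0.0144
clock: 6.8
ee_pos: [0.4668, 0.3064, 0.1253]
orientation: [-0.551, -0.442, 0.554, -0.441]
force: [1.3, 0.4, -2.9]
gripper_width: 0.0146
[[-0.004  0.975 -0.221]
 [-0.002 -0.221 -0.975]
 [-1.    -0.003  0.002]] [-0.00291357 -0.07902719  0.00772812] [ 4.25851379e-01  2.83798961e-01  1.67991993e+00 -2.76498207e-06
  1.18182320e+00  2.21994637e+00]
```

View pics/w2.png

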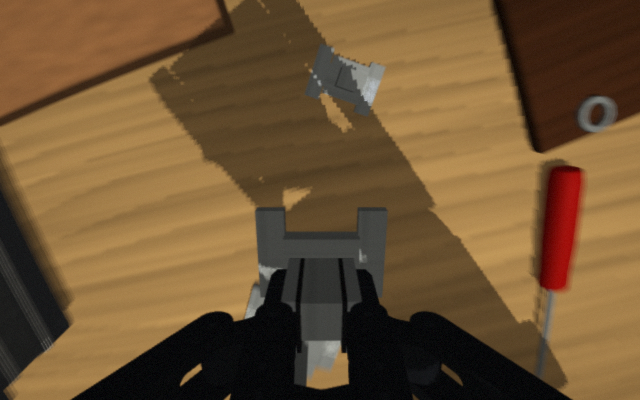

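The keeper is held squarely, with its spine along the jaws (wings at image columns 270 and 372). Now I turn it to the lock's heading and carry it to a viewing spot short of the lock.

```bash
H="python3 -m handwheel"
$H '[[[-0.135,0,0],[-32,0,0],0],[[-0.135,0,0],[-32,0,0],0],[[-0.135,0,0],[-32,0,0],0],[[0,0,0],[0,-9.4,43.5],0],[[0,0,0],[0,-9.4,43.5],0]]'
$H '[[[0,0,0],[0,-9.4,43.5],0],[[0,0,0],[0,-9.4,43.5],0],[[0,0,0],[0,-9.4,43.5],0],[[0,0,0],[0,-9.4,43.5],0],[[0,0,0],[0,-9.4,43.5],0]]'
$H '[[[0,0,0],[0,-9.4,43.5],0],[[0,0,0],[0,0,0],0],[[0,0,0],[0,0,0],0],[[0,0,0],[0,0,0],0]]'
python3 - <<'E'
from h import *
s=robot.state();M=R.from_quat(s['orientation']).as_matrix();print(s['ee_pos'],M.round(3))
w=robot.snapshot('wrist');P=pts(w);cv2.imwrite('pics/w3.png',w['image']);np.savez('w3.npz',P=P,im=w['image'],ee=s['ee_pos'],M=M)
for t in['lock_home','lock_entry','front_lips','rear_lips','end_stop','plunger_top','keeper']:
    print(t,[(np.round(d['centre'],4).tolist(),round(d['p'],2)) for d in robot.tip_of('wrist',t)][:3])
E
```

```text
clock: 7.35
ee_pos: [0.466, 0.2181, 0.2232]
orientation: [0.453, 0.543, -0.451, 0.545]
force: [0.8, -1.7, -2.7]
gripper_width: 0.0148
clock: 7.85
ee_pos: [0.4578, -0.0059, 0.2214]
orientation: [0.453, 0.543, -0.453, 0.543]
force: [1.1, 0.8, -2.4]
gripper_width: 0.0143
clock: 8.25
ee_pos: [0.4568, -0.048, 0.2214]
orientation: [0.452, 0.544, -0.452, 0.543]
force: [-0.1, 0.3, -2.4]
gripper_width: 0.0147
[ 0.4567887  -0.04803479  0.22136855] [[-0.001  0.983  0.181]
 [ 0.001  0.181 -0.983]
 [-1.    -0.001 -0.001]]
lock_home [([0.5518, -0.0024, 0.0482], 0.86)]
lock_entry []
front_lips [([0.5474, 0.0068, 0.064], 0.63)]
rear_lips [([0.5559, -0.0428, 0.0652], 0.98)]
end_stop [([0.5437, 0.0269, 0.0469], 0.63)]
plunger_top []
keeper [([0.4571, -0.0443, 0.1957], 0.65), ([0.5493, 0.269, 0.0012], 0.63)]
```

View pics/w3.png

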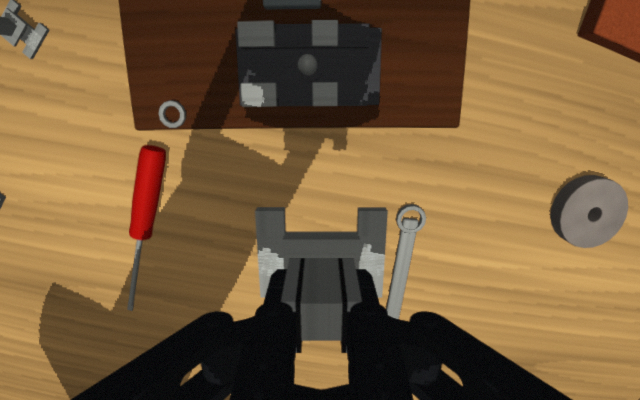

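The lock shows clearly: lips at about (255,33), (258,95), (325,33) and (325,95), plunger head at (307,64). I'll measure the lock and the held keeper from this depth picture.

```bash
python3 - <<'E'
from h import *
d=np.load('w3.npz');P=d['P'];ee=d['ee'];M=d['M']
a=np.radians(10.4);o=np.array([.549,-.004,0]);G=np.array([[np.cos(a),-np.sin(a),0],[np.sin(a),np.cos(a),0],[0,0,1]])
L=(P-o)@G*1000
m=(L[...,2]>55)&(L[...,2]<75)&(abs(L[...,0])<50)&(abs(L[...,1])<70)
n,lab,st,_=cv2.connectedComponentsWithStats(m.astype(np.uint8),connectivity=4)
for i in range(1,n):
    if st[i,4]>15:
        q=L[lab==i];r=cv2.minAreaRect(q[:,:2].astype(np.float32))
        print(st[i,4],q.mean(0).round(1),np.percentile(q,[2,98],0).round(1).tolist(),np.round(r[0],1),np.round(r[1],1),round(r[2],1), 'zmed',np.median(q[:,2]).round(1))
s=L[(L[...,2]>38)&(L[...,2]<53)&(abs(L[...,0])<35)&(abs(L[...,1])<70)]
print('strip z',np.median(s[:,2]),len(s))
b=L[(L[...,2]>12)&(L[...,2]<20)&(abs(L[...,1])<150)&(L[...,0]<-45)];print('board z',np.median(b[:,2]),'near edge x',np.percentile(b[:,0],1))
bp=(P[(P[...,2]>.011)&(P[...,2]<.021)&(P[...,0]<.75)])
T=(P-ee)@M*1000
m=(T[...,0]>10)&(T[...,0]<32)&(abs(T[...,1])<45)&(abs(T[...,2])<60)
q=T[m];print('keeper pts',len(q))
h=np.histogram(q[:,0],bins=np.arange(10,32,1));print(h[0])
for zz in(-25,25):
    k=q[(abs(q[:,2]-zz)<12)&(q[:,1]>12)];print(zz,np.percentile(k,[1,50,99],0).round(1).tolist())
k=q[(q[:,1]>16)];print('z ext',k[:,2].min(),k[:,2].max(),cv2.minAreaRect(k[:,1:].astype(np.float32)))
E
```

```text
965 [25.3 23.6 64.8] [[16.4, 10.3, 58.4], [34.4, 37.5, 66.7]] [25.8 24.1] [28.6 19.1] 89.7 zmed 65.0
673 [ 25.5 -30.2  65.1] [[16.4, -39.6, 61.0], [34.9, -20.9, 66.7]] [ 25.7 -29.9] [18.9 19.4] 0.5 zmed 65.3
320 [  2.  -16.6  68.8] [[-4.7, -23.2, 59.0], [9.2, -9.8, 72.3]] [  2.3 -16.5] [14.9 14.9] 44.5 zmed 69.3
831 [-21.2  23.2  64.9] [[-30.0, 9.6, 61.4], [-12.7, 37.4, 66.7]] [-20.9  23.9] [18.9 28.7] 0.8 zmed 65.1
570 [-20.3 -30.   65.2] [[-29.4, -39.3, 63.7], [-11.3, -20.7, 66.7]] [-20.4 -30. ] [18.1 18.8] 0.1 zmed 65.2
strip z 47.035091084743044 3636
board z 17.47116399207932 near edge x -132.94279567067076
keeper pts 4326
[   0    0    0    0    0   49  872 2282  633  124   92  100   88   71
   15    0    0    0    0    0    0]
-25 [[16.0, 12.1, -31.2], [17.5, 19.3, -23.8], [23.5, 25.5, -14.1]]
25 [[16.0, 12.1, 14.2], [17.5, 19.4, 24.6], [23.3, 25.5, 32.1]]
z ext -31.382265514585963 32.477893303156094 ((20.863128662109375, 0.5478687286376953), (9.727498054504395, 63.861228942871094), 0.0109546585008502)
```

```bash
H="python3 -m handwheel"
$H '[[[0,0,0],[0,33,1],0],[[0,0,0],[0,33,1],0],[[0,0,0],[0,33.6,0.9],0],[[0,0,0],[30,0,0],0],[[0,0,0],[30,0,0],0]]'
$H '[[[0,0,0],[30,0,0],0],[[0,0,0],[16,0,0],0],[[0,0,0],[0,0,0],0],[[0,0,0],[0,0,0],0]]'
cat >> h.py <<'E'
def lock():
    s=robot.state();a=np.radians(10.5);o=np.array([.549,-.004,0])
    G=np.array([[np.cos(a),-np.sin(a),0],[np.sin(a),np.cos(a),0],[0,0,1]])
    M=R.from_quat(s['orientation']).as_matrix()
    f=G.T@s['force']
    L0=np.array([2.5,-2.0,0])
    k=(G.T@(s['ee_pos']+M@[.025,.0015,.00055]-o))*1000-L0
    print('t',round(float(s['clock']),2),'keeper origin in lock',k.round(1),'force lock axes',f.round(1),'tilt',M[:2,0].round(4),'grip',round(float(s['gripper_width'])*1000,1))
    return G,o,L0,M,s
E
python3 - <<'E'
from h import *
G,o,L0,M,s=lock();s=robot.state()
w=robot.snapshot('wrist');P=pts(w);cv2.imwrite('pics/w4.png',w['image'])
L=(P-o)@G*1000-L0
T=(P-s['ee_pos'])@M*1000
for nm,c in[('front far',(23.3,26)),('rear far',(23.3,-28))]:
    q=L[(abs(L[...,2]-64)<6)&(abs(L[...,0]-c[0])<14)&(abs(L[...,1]-c[1])<17)]
    if len(q)>10: r=cv2.minAreaRect(q[:,:2].astype(np.float32));print(nm,len(q),np.round(r[0],1),np.round(r[1],1),round(r[2],1),np.median(q[:,2]))
b=L[(L[...,2]>10)&(L[...,2]<22)];print('board',np.median(b[:,2]))
q=T[(T[...,0]>12)&(T[...,0]<21)&(T[...,1]>16)&(T[...,1]<30)&(abs(T[...,2])<40)];print('keeper',cv2.minAreaRect(q[:,1:].astype(np.float32)))
E
```

```text
clock: 9.15
ee_pos: [0.5579, -0.0335, 0.1622]
orientation: [0.453, 0.542, -0.452, 0.545]
force: [0.8, 0.4, -3.4]
gripper_width: 0.0149
clock: 9.55
ee_pos: [0.5559, -0.0335, 0.116]
orientation: [0.452, 0.543, -0.452, 0.543]
force: [-0.1, -0.2, -2.1]
gripper_width: 0.0142
t 9.55 keeper origin in lock [  0.4 -28.8  91. ] force lock axes [-0.1 -0.2 -2.1] tilt [0. 0.] grip 14.2
front far 1712 [23.5 26. ] [28.7 19. ] 89.4 64.98380703451039
rear far 1197 [ 23.5 -27.6] [20. 19.] 90.0 65.12218632846003
board 17.708348239864044
keeper ((20.92035484313965, 0.4648151397705078), (63.85918045043945, 9.797386169433594), 89.9551010131836)
```

View pics/w4.png

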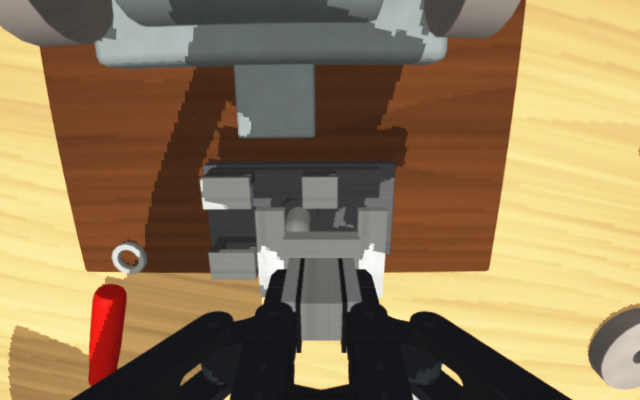

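The plate corners sit in the gap, within about 0.5 mm by measurement. I descend gently while watching the force.

```bash
H="python3 -m handwheel"; L='from h import *;lock()'
$H '[[[0,0,0],[9,-0.3,0],0],[[0,0,0],[8,0,0],0],[[0,0,0],[2,0,0],0],[[0,0,0],[2,0,0],0],[[0,0,0],[0,0,0],0]]' 100; python3 -c "$L"
$H '[[[0,0,0],[2,0,0],0],[[0,0,0],[2,0,0],0],[[0,0,0],[0,0,0],0]]'; python3 -c "$L"
$H '[[[0,0,0],[2,0,0],0],[[0,0,0],[2,0,0],0],[[0,0,0],[0,0,0],0]]'; python3 -c "$L"
```

```text
clock: 10.1
ee_pos: [0.5549, -0.0336, 0.0948]
orientation: [0.452, 0.544, -0.453, 0.543]
force: [-2.8, 0.2, 0.8]
gripper_width: 0.0144
t 10.1 keeper origin in lock [ -0.6 -28.7  69.8] force lock axes [-2.7  0.7  0.8] tilt [-0.0012  0.0003] grip 14.4
clock: 10.4
ee_pos: [0.5554, -0.0336, 0.0909]
orientation: [0.453, 0.543, -0.452, 0.543]
force: [-2.2, -0.2, 1.7]
gripper_width: 0.0146
t 10.4 keeper origin in lock [ -0.1 -28.9  65.9] force lock axes [-2.2  0.2  1.7] tilt [0.0002 0.    ] grip 14.6
clock: 10.7
ee_pos: [0.5555, -0.0337, 0.0869]
orientation: [0.453, 0.543, -0.452, 0.543]
force: [-2.2, 0.2, 2.4]
gripper_width: 0.0147
t 10.7 keeper origin in lock [  0.  -28.9  61.9] force lock axes [-2.1  0.5  2.4] tilt [ 0.0005 -0.0001] grip 14.7
```

```bash
H="python3 -m handwheel"; L='from h import *;lock()'
$H '[[[0,0,0],[2,0,0],0],[[0,0,0],[2,0,0],0],[[0,0,0],[2,0,0],0],[[0,0,0],[0,0,0],0]]'|grep force; python3 -c "$L"
$H '[[[0,0,0],[1.5,0,0],0],[[0,0,0],[1.5,0,0],0],[[0,0,0],[0,0,0],0]]'|grep force; python3 -c "$L"
```

```text
force: [-2.6, -0.4, 4.4]
t 11.1 keeper origin in lock [  0.  -29.   55.8] force lock axes [-2.7  0.1  4.4] tilt [ 0.0005 -0.0001] grip 14.6
force: [-2.9, 0.7, 6.2]
t 11.4 keeper origin in lock [  0.  -29.   53.1] force lock axes [-2.8  1.2  6.2] tilt [ 0.0005 -0.0001] grip 14.8
```

```bash
H="python3 -m handwheel"; L='from h import *;lock()'
for i in 1; do
$H '[[[0,0,0],[1,0,0],0],[[0,0,0],[1,0,0],0],[[0,0,0],[0,0,0],0]]'|grep force; python3 -c "$L"
$H '[[[0,0,0],[1,0,0],0],[[0,0,0],[0,0,0],0]]'|grep force; python3 -c "$L"
$H '[[[0,0,0],[1,0,0],0],[[0,0,0],[0,0,0],0]]'|grep force; python3 -c "$L"
done
```

```text
force: [-3.0, 0.8, 6.4]
t 11.7 keeper origin in lock [  0.  -28.9  51.2] force lock axes [-2.8  1.3  6.4] tilt [ 0.0004 -0.0001] grip 14.6
force: [-3.9, -0.0, 7.3]
t 11.9 keeper origin in lock [  0.1 -29.   50.3] force lock axes [-3.8  0.7  7.3] tilt [ 0.0006 -0.0001] grip 14.9
force: [-4.2, 0.4, 7.9]
t 12.1 keeper origin in lock [  0.1 -29.   49.4] force lock axes [-4.1  1.1  7.9] tilt [ 0.0005 -0.0001] grip 14.7
```

```bash
H="python3 -m handwheel"; L='from h import *;lock()'
$H '[[[0,0,0],[1,0,0],0],[[0,0,0],[0,0,0],0]]'|grep force; python3 -c "$L"
$H '[[[0,0,0],[1,0,0],0],[[0,0,0],[0,0,0],0]]'|grep force; python3 -c "$L"
$H '[[[0,0,0],[1,0,0],0],[[0,0,0],[0,0,0],0]]'|grep force; python3 -c "$L"
```

```text
force: [-4.0, 0.8, 7.0]
t 12.3 keeper origin in lock [  0.1 -29.   48.5] force lock axes [-3.8  1.5  7. ] tilt [ 0.0005 -0.0001] grip 14.4
force: [-3.5, 0.5, 8.7]
t 12.5 keeper origin in lock [  0.1 -29.   47.5] force lock axes [-3.3  1.2  8.7] tilt [ 0.0005 -0.0001] grip 14.9
force: [-3.3, 0.2, 7.3]
t 12.7 keeper origin in lock [  0.1 -29.   46.6] force lock axes [-3.2  0.8  7.3] tilt [ 0.0006 -0.0001] grip 14.5
```

```bash
H="python3 -m handwheel"; L='from h import *;lock()'
$H '[[[0,0,0],[1,0,0],0],[[0,0,0],[0,0,0],0]]'|grep force; python3 -c "$L"
$H '[[[0,0,0],[0.7,0,0],0],[[0,0,0],[0,0,0],0]]'|grep force; python3 -c "$L"
```

```text
force: [-3.9, 1.6, 8.7]
t 12.9 keeper origin in lock [  0.1 -29.   45.7] force lock axes [-3.6  2.3  8.7] tilt [ 0.0005 -0.0001] grip 14.6
force: [-6.2, 1.3, 11.5]
t 13.1 keeper origin in lock [  0.1 -29.   45.6] force lock axes [-5.8  2.4 11.5] tilt [ 0.0004 -0.0002] grip 14.5
```

```bash
H="python3 -m handwheel"; L='from h import *;lock()'
$H '[[[0,0,0],[0.7,0,0],0],[[0,0,0],[0,0,0],0]]'|grep force; python3 -c "$L"
```

```text
force: [-6.9, 1.6, 16.4]
t 13.3 keeper origin in lock [  0.2 -29.   45.6] force lock axes [-6.5  2.8 16.4] tilt [ 0.0004 -0.0003] grip 14.7
```

Bottom felt: the height stops at 45.6 while force rises, so the shim is about 0. I ease off 0.5 mm and slide towards +y, which is tool −z.

```bash
H="python3 -m handwheel"; L='from h import *;lock()'
$H '[[[0,0,0],[-0.5,0,0],0],[[0,0,0],[0,0,-1.5],0],[[0,0,0],[0,0,-2],0],[[0,0,0],[0,0,-2],0]]'|grep force; python3 -c "$L"
$H '[[[0,0,0],[0,0,-1.5],0],[[0,0,0],[0,0,-1.5],0],[[0,0,0],[0,0,0],0]]'|grep force; python3 -c "$L"
$H '[[[0,0,0],[0,0,-1],0],[[0,0,0],[0,0,-1],0],[[0,0,0],[0,0,-1],0],[[0,0,0],[0,0,0],0]]'|grep force; python3 -c "$L"
```

```text
force: [-2.1, -8.2, 8.1]
t 13.7 keeper origin in lock [  1.1 -27.3  45.9] force lock axes [-3.5 -7.7  8.1] tilt [ 0.004  -0.0069] grip 14.6
force: [-1.8, -5.8, 7.8]
t 14.0 keeper origin in lock [  2.3 -24.2  46.2] force lock axes [-2.8 -5.3  7.8] tilt [ 0.0066 -0.006 ] grip 14.3
force: [0.1, -7.2, 7.9]
t 14.4 keeper origin in lock [  2.9 -21.6  46.5] force lock axes [-1.2 -7.1  7.9] tilt [ 0.008  -0.0064] grip 14.7
```

```bash
H="python3 -m handwheel"; L='from h import *;G,o,L0,M,s=lock();print(M.round(4),s["q"].round(4) if hasattr(s["q"],"round") else s["q"],s["torque"],(G.T@M).round(4))'
$H '[[[0,0,0],[0,0,0],0],[[0,0,0],[0,0,0],0]]'; python3 -c "$L"
```

```text
clock: 14.6
ee_pos: [0.5569, -0.0257, 0.0715]
orientation: [0.453, 0.54, -0.452, 0.547]
force: [0.2, -6.3, 8.0]
gripper_width: 0.0148
t 14.6 keeper origin in lock [  2.9 -21.5  46.5] force lock axes [-1.  -6.2  8. ] tilt [ 0.0079 -0.0062] grip 14.8
[[ 0.0079  0.9834  0.1812]
 [-0.0062  0.1813 -0.9834]
 [-0.9999  0.0067  0.0076]] [-0.1988  0.3486  1.7242 -0.0052  1.0598  1.1923] [-1.19892244  0.05745169  0.00607116] [[ 0.0067  1.     -0.001 ]
 [-0.0076 -0.001  -1.    ]
 [-0.9999  0.0067  0.0076]]
```

The tool has drifted about +2.8 mm in x and tilted slightly. I correct both before entering the lips.

```bash
H="python3 -m handwheel"; L='from h import *;lock()'
$H '[[[0,0,-0.006],[0,-1.2,0],0],[[0,0,0],[0.4,-1.2,0],0],[[0,0,0],[0,0,0],0]]'; python3 -c "$L"
```

```text
clock: 14.9
ee_pos: [0.5566, -0.0257, 0.072]
orientation: [0.452, 0.54, -0.453, 0.547]
force: [2.4, -5.7, 8.4]
gripper_width: 0.0147
t 14.9 keeper origin in lock [  2.7 -21.5  47. ] force lock axes [ 1.3 -6.   8.4] tilt [ 0.0072 -0.0066] grip 14.7
```

```bash
python3 - <<'E'
from h import *
G,o,L0,M,s=lock();print(s['q'],s['joint_efforts'])
w=robot.snapshot('wrist');P=pts(w);v=robot.snapshot('side')
L=(P-o)@G*1000-L0;np.savez('w5.npz',P=P,L=L)
T=(P-s['ee_pos'])@M*1000
q=T[(T[...,0]>8)&(T[...,0]<24)&(T[...,1]>12)&(T[...,1]<30)&(abs(T[...,2])<36)]
for c in range(-34,35,4):
    k=q[abs(q[:,2]-c)<2]
    if len(k)>5: print(c,len(k),np.percentile(k[:,0],[10,50,90]).round(1),'ymax',k[:,1].max().round(1))
a=w['image'][100:400,150:450];b=v['image']
Pv=pts(v);m=(np.hypot(Pv[...,0]-.55,Pv[...,1]+.02)<.09)&(Pv[...,2]<.1);r,c=np.where(m)
b=b[max(r.min()-20,0):r.max()+10,c.min():c.max()]
b=cv2.resize(b,(400,int(400*b.shape[0]/b.shape[1])),interpolation=cv2.INTER_CUBIC);a=cv2.resize(a,(400,400))
H=max(len(a),len(b));f=np.zeros((H,800,3),np.uint8);f[:len(a),:400]=a;f[:len(b),400:]=b;cv2.imwrite('pics/w5.png',f[:600])
E
```

```text
t 14.9 keeper origin in lock [  2.7 -21.5  47. ] force lock axes [ 1.3 -6.   8.4] tilt [ 0.0072 -0.0066] grip 14.7
[-0.19861412  0.34793696  1.72385844 -0.00583448  1.06144271  1.19327961] [ 2.67286688e+00 -3.39270866e+01 -1.83451241e+01  1.20053429e+00
  1.27097659e+00 -9.73335846e-03]
-34 174 [ 8.9 12.9 23.2] ymax 30.0
-30 206 [16.9 17.6 21.6] ymax 29.3
-26 247 [16.8 17.6 20. ] ymax 29.6
-22 250 [16.7 17.5 19.9] ymax 29.0
-18 206 [16.7 17.8 23. ] ymax 29.7
-14 54 [18.7 22.5 23.9] ymax 28.7
-10 50 [18.4 22.8 23.9] ymax 28.0
-6 55 [18.5 23.  23.9] ymax 29.6
-2 9 [ 8.2 19.7 23.8] ymax 25.7
6 8 [8.1 8.2 8.5] ymax 27.1
10 11 [8.1 8.4 8.5] ymax 28.6
14 15 [8.1 8.2 8.6] ymax 29.5
18 125 [16.8 17.7 21.3] ymax 29.1
22 250 [16.7 17.5 19.4] ymax 29.1
26 246 [16.7 17.5 19.1] ymax 29.0
30 235 [16.7 17.5 19.5] ymax 26.6
34 29 [16.8 17.6 23. ] ymax 26.4
```

View pics/w5.png

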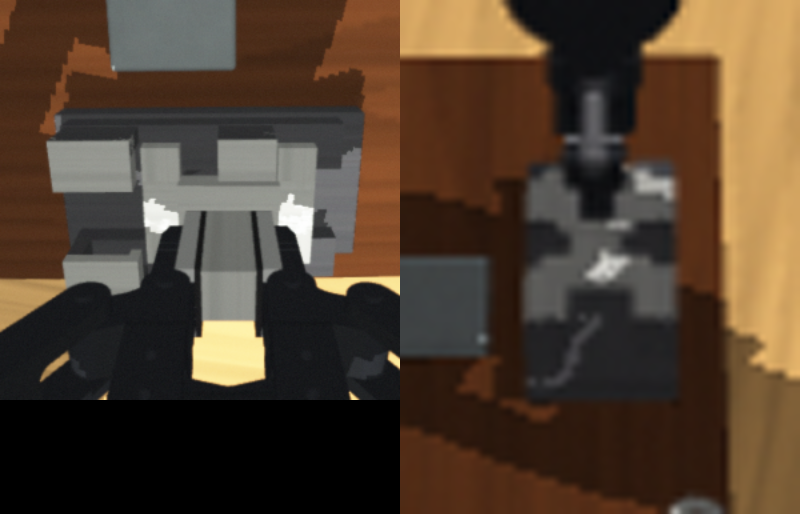

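```bash
H="python3 -m handwheel"; L='from h import *;lock()'
python3 - <<'E'
from h import *
L=np.load('w5.npz')['L']
for n,c in[('front far',(23.5,26)),('rear far',(23.5,-28)),('front near',(-23.5,26))]:
    q=L[(abs(L[...,2]-65)<4)&(abs(L[...,0]-c[0])<12)&(abs(L[...,1]-c[1])<12)];print(n,len(q),np.median(q[:,2]) if len(q) else 0)
for c in[(23,3.5-0),(20,-46.5)]:
    q=L[(abs(L[...,0]-c[0])<5)&(abs(L[...,1]-c[1])<5)&(L[...,2]>30)];print('wing',c,len(q),np.percentile(q[:,2],[10,50,90]) if len(q) else 0)
E
$H '[[[0,0,0],[0.8,0,0],0],[[0,0,0],[0.8,0,0],0],[[0,0,0],[0,0,0],0]]'|grep force; python3 -c "$L"
```

```text
front far 2106 65.11120650049406
rear far 1485 65.15461074147541
front near 1130 64.98480274467522
wing (23, 3.5) 598 [ 47.75841661  54.37618269 148.17364033]
wing (20, -46.5) 394 [54.09347582 54.93175345 55.64847437]
force: [1.9, -4.6, 11.4]
t 15.3 keeper origin in lock [  2.8 -21.6  45.9] force lock axes [ 1.  -4.9 11.4] tilt [ 0.007  -0.0067] grip 14.6
```

```bash
H="python3 -m handwheel"; L='from h import *;lock()'
$H '[[[0,0,0],[0,-1,1.5],0],[[0,0,0],[0,-0.5,2],0],[[0,0,0],[0,0,2],0],[[0,0,0],[0,0,2],0],[[0,0,0],[0,0,0],0]]'|grep force; python3 -c "$L"
```

```text
force: [2.7, 9.0, 13.1]
t 15.8 keeper origin in lock [  2.  -23.6  45.9] force lock axes [ 4.3  8.4 13.1] tilt [0.0066 0.0031] grip 14.5
```

```bash
H="python3 -m handwheel"; L='from h import *;lock()'
$H '[[[0,0,0],[0,-0.5,1],0],[[0,0,0],[0,0,-2],0],[[0,0,0],[0,0,-2],0],[[0,0,0],[0,0,-2],0],[[0,0,0],[0,0,0],0]]'|grep force; python3 -c "$L"
$H '[[[0,0,0],[0,0,-1.5],0],[[0,0,0],[0,0,-1.5],0],[[0,0,0],[0,0,0],0]]'|grep force; python3 -c "$L"
```

```text
force: [2.8, -4.0, 9.6]
t 16.3 keeper origin in lock [  1.7 -23.7  46. ] force lock axes [ 2.1 -4.4  9.6] tilt [ 0.0091 -0.0065] grip 14.9
force: [3.2, -6.6, 10.6]
t 16.6 keeper origin in lock [  1.4 -21.8  46.1] force lock axes [ 1.9 -7.1 10.6] tilt [ 0.0086 -0.0081] grip 14.7
```

```bash
H="python3 -m handwheel"; L='from h import *;lock()'
$H '[[[0,0,0],[0.3,-0.5,-1.5],0],[[0,0,0],[0,-0.5,-1.5],0],[[0,0,0],[0,0,0],0]]'|grep force; python3 -c "$L"
$H '[[[0,0,0],[0.2,-0.3,-1.5],0],[[0,0,0],[0,-0.2,-1.5],0],[[0,0,0],[0,0,0],0]]'|grep force; python3 -c "$L"
$H '[[[0,0,0],[0.2,0,-1.5],0],[[0,0,0],[0,0,-1.5],0],[[0,0,0],[0,0,0],0]]'|grep force; python3 -c "$L"
```

```text
force: [4.0, -5.6, 10.9]
t 16.9 keeper origin in lock [  0.7 -19.   46.1] force lock axes [ 2.9 -6.2 10.9] tilt [ 0.0096 -0.0081] grip 14.7
force: [2.0, -7.6, 11.7]
t 17.2 keeper origin in lock [  0.3 -16.4  46.1] force lock axes [ 0.6 -7.8 11.7] tilt [ 0.0098 -0.0087] grip 14.6
force: [3.1, -8.5, 12.4]
t 17.5 keeper origin in lock [  0.3 -14.   46.1] force lock axes [ 1.5 -8.9 12.4] tilt [ 0.0098 -0.0098] grip 15.0
```

```bash
H="python3 -m handwheel"; L='from h import *;lock()'
$H '[[[0,0,0],[0,0,-1.5],0],[[0,0,0],[0,0,-1.5],0],[[0,0,0],[0,0,-1.5],0],[[0,0,0],[0,0,0],0]]'|grep force; python3 -c "$L"
$H '[[[0,0,0],[0,0,-1.5],0],[[0,0,0],[0,0,-1.5],0],[[0,0,0],[0,0,0],0]]'|grep force; python3 -c "$L"
$H '[[[0,0,0],[0,0,-1],0],[[0,0,0],[0,0,-1],0],[[0,0,0],[0,0,0],0]]'|grep force; python3 -c "$L"
```

```text
force: [2.0, -8.4, 12.4]
t 17.9 keeper origin in lock [ 0.2 -9.4 46.1] force lock axes [ 0.4 -8.7 12.4] tilt [ 0.0095 -0.0097] grip 14.5
force: [2.0, -8.9, 12.5]
t 18.2 keeper origin in lock [ 0.2 -6.4 46.1] force lock axes [ 0.4 -9.1 12.5] tilt [ 0.0095 -0.0098] grip 14.8
force: [1.9, -9.7, 13.4]
t 18.5 keeper origin in lock [ 0.3 -4.7 46.1] force lock axes [ 0.1 -9.9 13.4] tilt [ 0.0097 -0.0103] grip 14.8
```

```bash
H="python3 -m handwheel"; L='from h import *;lock()'
$H '[[[0,0,0],[0,0,-1],0],[[0,0,0],[0,0,-1],0],[[0,0,0],[0,0,0],0]]'|grep force; python3 -c "$L"
$H '[[[0,0,0],[0,0,-1],0],[[0,0,0],[0,0,-1],0],[[0,0,0],[0,0,0],0]]'|grep force; python3 -c "$L"
$H '[[[0,0,0],[0,0,-1],0],[[0,0,0],[0,0,0],0]]'|grep force; python3 -c "$L"
```

```text
force: [1.5, -9.6, 13.2]
t 18.8 keeper origin in lock [ 0.2 -2.7 46.1] force lock axes [-0.3 -9.7 13.2] tilt [ 0.0097 -0.0104] grip 14.7
force: [2.4, -9.2, 12.0]
t 19.1 keeper origin in lock [ 0.3 -0.7 46.1] force lock axes [ 0.7 -9.5 12. ] tilt [ 0.0097 -0.0104] grip 14.6
force: [2.5, -8.7, 13.4]
t 19.3 keeper origin in lock [ 0.3  0.2 46.1] force lock axes [ 0.9 -9.1 13.4] tilt [ 0.0097 -0.0104] grip 14.8
```

```bash
H="python3 -m handwheel"; L='from h import *;lock()'
$H '[[[0,0,0],[0,0,-1],0],[[0,0,0],[0,0,0],0]]'|grep force; python3 -c "$L"
$H '[[[0,0,0],[0,0,-1],0],[[0,0,0],[0,0,0],0]]'|grep force; python3 -c "$L"
$H '[[[0,0,0],[0,0,-1],0],[[0,0,0],[0,0,0],0]]'|grep force; python3 -c "$L"
```

```text
force: [1.8, -9.6, 12.8]
t 19.5 keeper origin in lock [ 0.3  1.2 46.2] force lock axes [-0.  -9.8 12.8] tilt [ 0.0098 -0.0105] grip 14.3
force: [3.5, -10.9, 13.3]
t 19.7 keeper origin in lock [ 0.3  2.2 46.1] force lock axes [  1.4 -11.4  13.3] tilt [ 0.0098 -0.0105] grip 14.7
force: [3.0, -12.1, 12.9]
t 19.9 keeper origin in lock [ 0.3  2.3 46.2] force lock axes [  0.7 -12.4  12.9] tilt [ 0.0101 -0.0123] grip 14.5
```

```bash
H="python3 -m handwheel"; L='from h import *;lock()'
$H '[[[0,0,0],[0,0,-1],0],[[0,0,0],[0,0,0],0]]'|grep force; python3 -c "$L"
$H '[[[0,0,0],[0,0,1.5],0],[[0,0,0],[0,0,1.5],0],[[0,0,0],[0,0,0],0]]'|grep force; python3 -c "$L"
$H '[[[0,0,0],[-1,0,0.5],0],[[0,0,0],[-1,0,0],0],[[0,0,0],[-1,0,0],0],[[0,0,0],[0,0,0],0]]'|grep force; python3 -c "$L"
```

```text
force: [2.6, -14.9, 12.7]
t 20.1 keeper origin in lock [ 0.4  2.4 46.3] force lock axes [ -0.1 -15.2  12.7] tilt [ 0.0105 -0.0138] grip 14.3
force: [2.0, -7.7, 12.9]
t 20.4 keeper origin in lock [ 0.3  2.1 46.1] force lock axes [ 0.5 -8.  12.9] tilt [ 0.0094 -0.0085] grip 14.9
force: [5.0, -7.6, 6.2]
t 20.8 keeper origin in lock [ 0.   2.2 47.8] force lock axes [ 3.6 -8.3  6.2] tilt [ 0.0091 -0.0081] grip 14.7
```

```bash
H="python3 -m handwheel"; L='from h import *;lock()'
$H '[[[0,0,0],[-1,0.5,1],0],[[0,0,0],[-1,0.5,1],0],[[0,0,0],[0,0,0],0]]'|grep force; python3 -c "$L"
$H '[[[0,0,0],[-1,0,0.5],0],[[0,0,0],[-1,0,0],0],[[0,0,0],[0,0,0],0]]'|grep force; python3 -c "$L"
```

```text
force: [2.3, -2.3, 6.8]
t 21.1 keeper origin in lock [ 0.1  2.  49.4] force lock axes [ 1.8 -2.7  6.8] tilt [ 0.0063 -0.0049] grip 14.8
force: [2.5, -2.0, 6.6]
t 21.4 keeper origin in lock [ 0.1  2.  51.2] force lock axes [ 2.1 -2.5  6.6] tilt [ 0.0062 -0.0043] grip 14.5
```

```bash
H="python3 -m handwheel"; L='from h import *;lock()'
$H '[[[0,0,0],[-0.8,0.5,0.5],0],[[0,0,0],[-0.8,0.5,0],0],[[0,0,0],[0,0,0],0]]'|grep force; python3 -c "$L"
$H '[[[0,0,0],[-0.7,0,0],0],[[0,0,0],[0,0,0],0]]'|grep force; python3 -c "$L"
$H '[[[0,0,0],[-0.7,0,0],0],[[0,0,0],[0,0,0],0]]'|grep force; python3 -c "$L"
```

```text
force: [1.3, -1.7, 5.4]
t 21.7 keeper origin in lock [ 0.1  2.  52.3] force lock axes [ 1.  -1.9  5.4] tilt [ 0.004  -0.0037] grip 14.7
force: [5.2, -2.6, 2.9]
t 21.9 keeper origin in lock [ 0.   2.  52.4] force lock axes [ 4.6 -3.5  2.9] tilt [ 0.0039 -0.0037] grip 14.6
force: [5.7, -2.4, 0.4]
t 22.1 keeper origin in lock [ 0.   2.  52.5] force lock axes [ 5.2 -3.4  0.4] tilt [ 0.004  -0.0036] grip 14.8
```

It has risen 6.8 mm against the lips (7 expected) and the stop was felt at y≈2.2. I release it.

```bash
H="python3 -m handwheel"; L='from h import *;lock()'
$H '[[[0,0,0],[0,0.8,0.7],0],[[0,0,0],[0,0,0],0.3],[[0,0,0],[0,0,0],0.5],[[0,0,0],[0,0,0],0.6],[[0,0,0],[0,0,0],0.6]]'; python3 -c "$L"
```

```text
clock: 22.6
ee_pos: [0.5453, -0.0022, 0.0753]
orientation: [0.45, 0.545, -0.455, 0.541]
force: [0.1, -0.7, -0.3]
gripper_width: 0.0511
t 22.6 keeper origin in lock [-4.6  3.9 50.3] force lock axes [-0.  -0.7 -0.3] tilt [-0.0083 -0.0007] grip 51.1
```

```bash
H="python3 -m handwheel"
$H '[[[0,0,0],[-10,0,0],0.6],[[0,0,0],[-15,0,0],0.6],[[0,0,0],[-30,0,0],0.6],[[0,0,0],[-40,0,0],0.6],[[0,0,0],[-40,0,0],0.6]]'
$H '[[[0,0,0],[0,-45,0],0.6],[[0,0,0],[0,-45,0],0.6],[[0,0,0],[0,-20,0],0.6],[[0,0,0],[0,0,0],0.6],[[0,0,0],[0,0,0],0.6]]'
python3 - <<'E'
from h import *
G,o,L0,M,s=lock()
w=robot.snapshot('wrist');P=pts(w);cv2.imwrite('pics/w6.png',w['image'])
L=(P-o)@G*1000-L0
q=L[(L[...,2]>98)&(L[...,2]<122)&(abs(L[...,0])<25)&(abs(L[...,1])<25)];print('post top',len(q),cv2.minAreaRect(q[:,:2].astype(np.float32)),np.median(q[:,2]))
for n,c in[('plate mid',(0,-27)),('plate',(0,27)),('lip',(23.5,26))]:
    q=L[(abs(L[...,0]-c[0])<5)&(abs(L[...,1]-c[1])<4)&(L[...,2]>20)&(L[...,2]<90)];print(n,len(q),np.median(q[:,2]) if len(q) else 0)
b=L[(L[...,2]>10)&(L[...,2]<22)];print('board',np.median(b[:,2]))
for t in['washer','wrench','screwdriver','keeper']:
    print(t,[(np.round(d['centre'],3).tolist(),round(d['p'],2)) for d in robot.tip_of('wrist',t)][:3])
E
```

```text
clock: 23.1
ee_pos: [0.547, -0.0023, 0.2137]
orientation: [0.451, 0.545, -0.454, 0.542]
force: [0.8, -0.3, 0.1]
gripper_width: 0.0511
clock: 23.6
ee_pos: [0.44, -0.0224, 0.2134]
orientation: [0.452, 0.543, -0.454, 0.543]
force: [-0.1, -0.2, -0.2]
gripper_width: 0.0514
t 23.6 keeper origin in lock [-111.6    3.2  188.4] force lock axes [-0.1 -0.1 -0.2] tilt [-0.0024 -0.0017] grip 51.4
post top 702 ((-0.3596062660217285, 1.6787896156311035), (15.44853687286377, 15.502029418945312), 89.95046997070312) 114.20527704657782
plate mid 126 60.19866910919791
plate 137 60.13504536744113
lip 155 65.29064097502463
board 17.735717289409674
washer [([0.491, 0.107, 0.016], 0.97)]
wrench [([0.349, -0.158, -0.003], 0.9)]
screwdriver [([0.352, 0.134, 0.003], 0.97), ([0.353, -0.157, -0.003], 0.34)]
keeper [([0.549, 0.27, 0.002], 0.91), ([0.55, 0.001, 0.056], 0.87)]
```

View pics/w6.png

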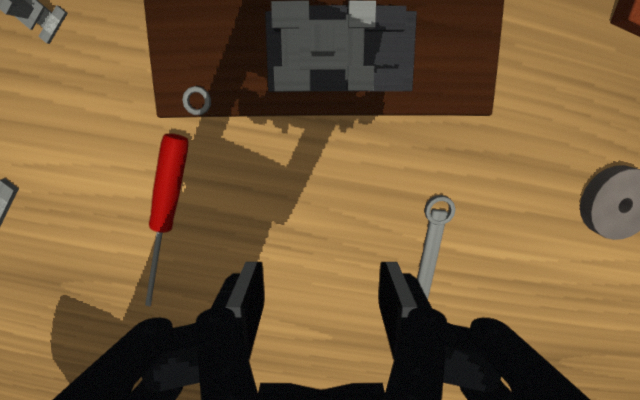

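The keeper is trapped. Its post is at lock (-0.4, 1.7) and the plate is level at 60.2, against a lip underside at about 60.3. The washer at (195,100), screwdriver and wrench are where they were, so I sign off.

```bash
python3 -c "
from cell import robot
print(robot.sign_off())"
```

```text
the job is handed in; nothing more can be done
None
```

The middle-sized keeper is trapped in the lock, holding the plunger in, and the job is handed in at 23.6 s of the 56 s allowed.

- **Pressing down:** I gripped the keeper by its post and set it on the plunger. Pressed down, it stopped at about 45.6 mm, so the shim is close to zero.
- **Sliding home:** I slid it under the lips until it met the end stops at y of about 2.2 mm. I let it rise 6.8 mm to the lip undersides, against 7 expected.
- **Forces:** the readings at the ends of the moves never passed about 17 N on any axis.

**Final checks:**
- **Keeper:** its post stands at lock x -0.4, y 1.7, and the plate is level at both ends and against the lip undersides. The gripper is well clear and reads no force.
- **Bystanders:** the washer, wrench and screwdriver are where they started, to within the few millimetres the detector is good for. I did not re-measure the other bystanders.

**What disagreed:**
- **Drift while sliding:** friction and arm compliance pushed the keeper up to 2.9 mm sideways early in the slide. I backed up slightly and corrected it before it entered the lips.
- **Grip width:** the gripper read about 14.6 mm on the 16 mm post throughout.
- **Camera height:** the wrist camera read heights about 1.5 mm high, which I allowed for.

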